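Load the bench pre-filter and lock its lid

TASK

Load the sample pre-filter: swing its lid right out of the way, drop the thick steel support disc into the clear barrel first, then every white filter disc laid out on the table on top of it, so that they all lie flat in one column. Then swing the lid fully shut over the barrel, take the locking pin out of its keeper socket and push it down through the fork and the lid's lug until its head sits on the fork. Leave the other things on the table where they are.

Things in the scene. Friction and masses are not known exactly. Their poses are not given: they have to be found in the camera images.
- housing: bench pre-filter, fixed; yaw varies. Aluminium base plate 116 (x) x 176 (y) mm, top 12 mm up; origin: its middle at table level, on the axis of the upright clear barrel. In its frame (mm): lid pivot post, diameter 22, at y +55; fork at y -58; pin keeper at x -40, y +48
- floor (a point): centre of the barrel's inner floor, 14 mm above the table; the smooth bore is 46 mm in diameter up to 70 mm above the table
- mouth (a point): centre of the barrel's mouth, at the top of its aluminium collar (outside diameter 63), 76 mm above the table; a cone leads in from diameter 57 here to 46, 6 mm lower
- fork (a point): centre of the fork's hole at the top of its upper tine, 92 mm above the table. Two level tines 26 x 26 mm, 68 to 76 and 86 to 92 mm above the table, each with an upright hole of diameter 12, joined by a web on the housing's -x side, open to +x
- keeper (a point): centre of the keeper socket's hole (diameter 12, 38 deep, open above) at its top, 50 mm above the table; the socket is a block 22 x 22 mm
- lid (a joint): steel swing lid, angle in rad about its upright pivot: 0 fully shut (stop), 1.9 fully open (stop); grows anticlockwise from above, toward the housing's +x; stays where left, turns with under 0.1 N m. Level plate 6 mm thick, underside 78 mm above the table: a round of diameter 60 that covers the mouth at 0, then a 22 mm wide lug, its 12 mm hole 113 mm from the pivot, between the tines at 0
- lid_hinge (a point): on the lid's pivot axis, at the height of the lid's underside
- lid_knob (a point): centre of the top of the lid's upright round black knob, diameter 16, 30 mm tall, on the middle of the round, 55 mm from the pivot axis; top 114 mm above the table
- pin: locking pin, upright in the keeper at the start. Origin: underside of its head; z up. Steel shank of diameter 10 reaching 36 mm below, the last 8 mm tapered to diameter 4; head: flange of diameter 22, 4 mm thick, and on it a black grip of diameter 17, 18 mm tall
- support: support disc: steel hoop with a dark perforated plate, diameter 44, 12 mm thick, flat on the table; solid in effect. Origin: centre of its underside
- filter1: filter disc: white plastic hoop with a pale membrane across it, diameter 44, 8 mm thick, flat on the table; solid in effect. Origin: centre of its underside. Three to five filter discs are present
- filter2: filter disc like filter1
- filter3: filter disc like filter1
- filter4: filter disc like filter1
- tweezers: bystander: steel tweezers lying flat, 125 mm
- jar_3: bystander: black-capped jar, diameter 43, 72 mm tall. Origin: centre of its underside
- vial_1: bystander: blue-capped vial, diameter 17, 50 mm tall. Origin: centre of its underside
- slide_box: bystander: small carton 55 x 85 x 32 mm. Origin: centre of its underside
- filter5: filter disc like filter1
There are look-alikes about, which are no part of the job. What is shaped like the filter1 but turquoise is not meant.

How it is judged (in metres and radians):
On the way, in this order (a step that is already met when the one before it is completed fails the run):
1. the lid is swung clear of the barrel's mouth (over 1.1 rad) (value of joint lid above 1.1 rad), for 0.2 s.
2. the support disc lies flat on the barrel's floor (horizontal distance between support and floor below 0.003 m and angle between the z axis of support and the z axis of housing, either way round below 0.06 rad and ((angle between support's own z axis and vertical below 0.1 rad and z of support in the frame of floor below 0.004 m) or (angle between support's own z axis and vertical above 3.04 rad and z of support in the frame of floor below 0.0155 m)) and linear speed of support below 0.02 m/s), for 0.2 s.
3. every filter disc present lies flat in the barrel, on the column (all of step 2 and horizontal distance between each of filter1, filter2, filter3, filter4, filter5 and floor below 0.003 m and angle between the z axis of each of filter1, filter2, filter3, filter4, filter5 and the z axis of housing, either way round below 0.06 rad and z of each of filter1, filter2, filter3, filter4, filter5 in the frame of floor below 0.054 m and linear speed of each of filter1, filter2, filter3, filter4, filter5 below 0.02 m/s), for 0.2 s.
4. the lid is shut over the barrel (under 0.04 rad) (all of step 3 and value of joint lid below 0.04 rad), for 0.2 s.
5. the pin is through fork and lug, its head on the fork (value of joint lid below 0.04 rad and horizontal distance between pin and fork below 0.004 m and z of pin in the frame of fork between -0.003 and 0.003 m and angle between pin's own z axis and vertical below 0.1 rad and linear speed of pin below 0.02 m/s), for 0.2 s.
At the end, for the whole second after the job is handed in: support disc flat on the barrel's floor, all filter discs present flat (0.06 rad) and centred (3 mm) in the barrel above it; lid under 0.04 rad; pin upright through fork and lug, head's underside within 3 mm of the fork's top; all at rest (all of step 3 and all of step 5); the robot touches nothing.
It fails at once if a bystander (tweezers, jar, vial, carton) is shifted over 4 cm or the jar or vial knocked over (distance of any of tweezers, jar_3, vial_1, slide_box from where it was at the start of the episode above 0.04 m or angle between any of jar_3, vial_1's own z axis and vertical above 0.6 rad).
Of filter1, filter2, filter3, filter4, filter5 only 3 to 5 are there at a start; the rules pass over those that are not, and their reading is None.
At some moment in a run one of support, filter1, filter2, filter3, filter4, filter5 may be knocked a few centimetres aside while the robot is not near it.
It also fails if it takes over 210 s, if anything falls off the work surface, if the arm or the gripper's body presses on something with over 40 N, if the wrist force passes 120 N, or if a joint passes its speed limit or range.

ROBOT

A 6-joint arm with a two-finger parallel gripper is mounted at the origin on a cart in front of the work surface, level with it; the furniture and walls round the work are solid. World frame = base frame: x ahead of the robot, y to its left, z up, the work surface at z = 0. Lengths are in m, angles in degrees, forces in N, time in s.
With the tool pointing down it reaches from about 0.25 to 0.725 m from the base axis. Payload 9.7 kg.
Tool frame: the origin (TCP) lies between the finger pads; the fingertips stand 19 mm ahead of it and the grasp point (between the pads) is the TCP; z points along the fingers, y is the line along which they close (so a half turn about z gives the same grasp; the last joint's range is limited). The gripper opens to 85 mm and grips with 20 to 120 N. Pads are 22 mm wide; open, the fingers measure 114 mm over their backs; the gripper's body (76 mm by 85 mm) begins 54 mm behind the grasp point. The pads swing forward as they close: fully open they stand 13 mm farther back than shut.
Start: joints at [-75.63, 4.979, 10.078, 95.1, 0, 90], TCP at [0.136, -0.533, 0.25] pointing down, gripper open.
Joint ranges: [-179.16, 179.16], [-48.56, 103.87], [-65.8, 70.77], [-126.05, 130.52], [-82.76, 87.17], [-180, 180]. Speed limits (degrees/s): [127.2, 127.2, 147.25, 180, 180, 180].

INTERFACE

Orientations are given as [roll, pitch, yaw] about the fixed x, y, z axes, in that order (R = Rz(yaw) Ry(pitch) Rx(roll)).
In Python, from workcell import telemetry, camera, calibration, workorder gives the robot as it stands.
- The arm moves only by the tool play_rows, never from a script. Its argument "increments" is a list of rows, each a list of 3 entries, a list of its own where there are three numbers: the shift along the tool's x, y, z in mm, then the turn, a rotation vector about the tool's x, y, z in degrees, then the closure, from 0 (fully open) to 1 (shut). In form: [[[x, y, z], [ax, ay, az], jaw], ...]. A call has 1 to 20 rows; each row is the pose to reach, as a shift and turn from the pose commanded when the call began, along the tool's axes at that moment; what a row does not reach only later rows make up. A row lasts 1/10 s, in which the tool goes at most 50 mm and 8.59 degrees, less where a joint would pass 70% of its speed; a pose out of reach is approached as far as the arm can. A call with a gripper value outside its range is refused whole. The fingers move at their own pace and stop on an object; "grip_force" is the grip in N (left out, the last holds). Time passes only in rows, so rows that repeat a pose let the fingers close. It gives the time, the measured TCP pose, the force, the opening and the grip force at its end, in the units of the state.
- telemetry.get_obs(): the state, without advancing time (a new reading comes with each control period).
- camera(name): name is "scene" or "top"; returns (picture, depth): 384x512x3 uint8, red, green, blue; 384x512 float32, m along the optical axis (not along the pixel's ray), 0 where there is no reading.
- calibration(name): a dict with "vertical_fov" (degrees; the focal length in pixels is half the picture's height over the tangent of half this angle, whatever the lens; pixels are square), "cx", "cy" (the principal point, pixels), "rvec" (rotation vector, rad) and "tvec" (3), from world to camera coordinates, as OpenCV has them. Camera axes: x right, y down, z forward; pixel columns grow to the right and rows downward; lengths in m; the calibration is good to about 2 mm. A picture is of the moment at which its call begins. calibration takes no time and is no camera call.
- workorder.job_done(): hands the job in; it is judged then, once.
The state is a dict: "time": time; "q": joint angles; "qd": joint speeds; "joint_efforts": joint torques, N m; "ee_pos": TCP position; "tcp_rot": TCP orientation; "wrist_force": force on the tool from outside, world axes, zero at the start; "torque": the same for the moment, N m; "opening": finger opening in m; "grasp_force": force on a finger pad.
Only numpy, scipy, OpenCV 4.12 (cv2) and the standard library are available. Lean on these libraries where they do the work, as an engineer would, in place of code of your own. Each camera call takes 0.05 s, during which the arm holds its last target. There are 200 camera calls.

## Working session

There is one attempt and no reset: what is moved stays moved. The work goes in short steps, Python scripts to look and compute and a tool call to move; the robot and the scene stay as the last step left them, time stands still between calls to the robot, and variables do not carry over. Pictures are saved under pics/ and viewed, at most 14 in all, crops included, and the job is handed in when it is done.

Besides the shell and the picture viewer there is one more tool, called after ">>>" as name(argument=value, ...), one argument or row to a line, values as JSON. play_rows: Moves the arm, as the interface text tells. Its arguments: {"type":"object","properties":{"increments":{"type":"array"},"grip_force":{"type":"number"}},"required":["increments"]}

```bash
mkdir -p pics; ls
cat > h.py <<'E'
import numpy as np, cv2
from workcell import telemetry, camera, calibration, workorder
def cal(n):
    c=calibration(n); R=cv2.Rodrigues(np.array(c["rvec"],float))[0]; t=np.array(c["tvec"],float)
    f=192/np.tan(np.radians(c["vertical_fov"])/2); return R,t,f,c["cx"],c["cy"]
def ray(n,u,v,z):
    R,t,f,cx,cy=cal(n); o=-R.T@t; d=R.T@np.array([(u-cx)/f,(v-cy)/f,1]); return o+d*(z-o[2])/d[2]
def proj(n,p):
    R,t,f,cx,cy=cal(n); q=R@np.array(p)+t; return np.array([cx+f*q[0]/q[2],cy+f*q[1]/q[2]])
def cloud(n,depth):
    R,t,f,cx,cy=cal(n); v,u=np.mgrid[0:384,0:512]
    P=np.stack([(u-cx)/f*depth,(v-cy)/f*depth,depth],-1); return (P-t)@R
def save(n,name):
    im,d=camera(n); cv2.imwrite(f"pics/{name}.png",im[:,:,::-1]); np.save(f"pics/{name}.npy",d); return im,d
E
python3 - <<'E'
from h import *
for n in("top","scene"):
    im,d=save(n,n+"0"); R,t,f,cx,cy=cal(n); print(n,-R.T@t,R[2],f,cx,cy)
a=cv2.imread("pics/top0.png");b=cv2.imread("pics/scene0.png")
cv2.imwrite("pics/t0b.png",cv2.resize(a,(800,600),interpolation=cv2.INTER_CUBIC));cv2.imwrite("pics/s0b.png",cv2.resize(b,(800,600),interpolation=cv2.INTER_CUBIC))
print(telemetry.get_obs())
E
```

```text
pics
top [0.40581851 0.08529281 0.95274338] [ 0.18800807 -0.00990043 -0.98211758] 360.22780173308416 252.13915763403216 192.96426089540603
scene [-0.04932332  0.5887526   0.63373733] [ 0.6430986  -0.51446512 -0.56722997] 380.2594975906451 256.2722300792671 192.16120946841136
{'time': 0.1, 'q': array([-7.56307879e+01,  5.00885586e+00,  1.00387860e+01,  9.51009325e+01,
        6.10804725e-04,  9.00017981e+01]), 'qd': array([ 0.05043303, -0.06159972,  0.04727092,  0.02702291,  0.07354996,
       -0.06984861]), 'joint_efforts': array([ 5.87956019e-04, -5.21560407e+01,  4.65655768e+01,  1.59729581e-02,
        1.21895600e-04,  6.86635218e-06]), 'ee_pos': array([ 0.1364481 , -0.53260685,  0.2496434 ]), 'tcp_rot': array([-1.79928998e+02, -6.08576048e-04,  1.43674132e+01]), 'wrist_force': array([ 0.11038385,  0.52056333, -0.31259243]), 'torque': array([-0.04530596,  0.02996203,  0.00517643]), 'grasp_force': 0.0, 'opening': 0.08546854416798944}
```

View pics/t0b.png

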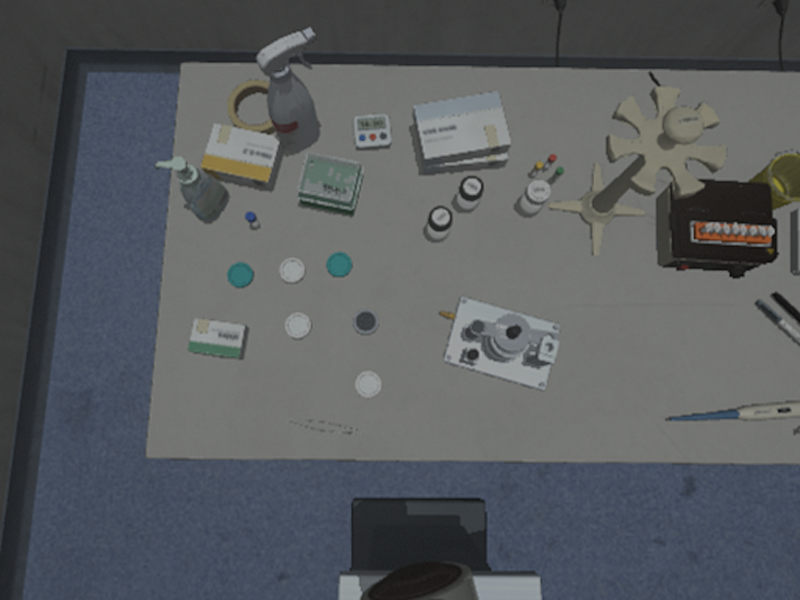

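View pics/s0b.png

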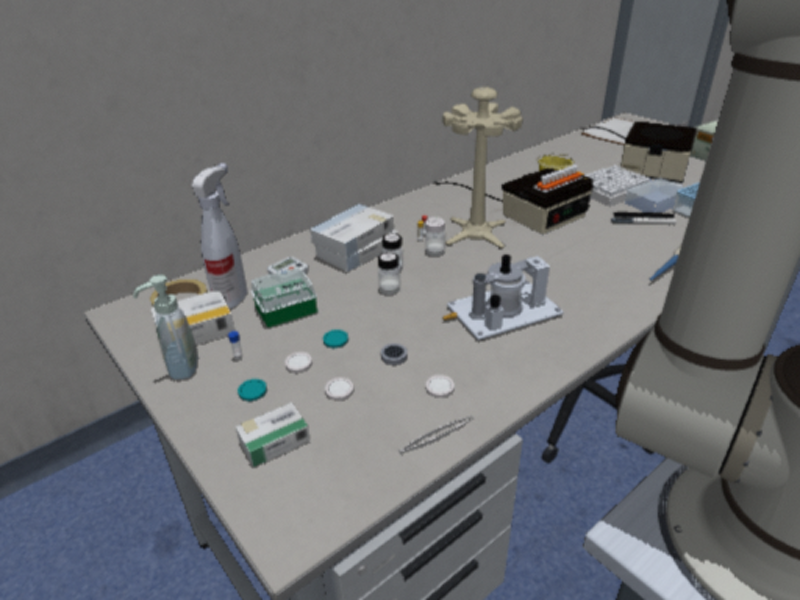

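The top view (800x600) shows three white discs at (291,270), (298,325) and (368,384), with the support at (366,321). Turquoise decoys are at (240,274) and (339,264). The housing has its pivot post at (475,330), knob at (513,332), fork at (545,348) and pin at (472,353).

```bash
cat >> h.py <<'E'
def discs(n="top",im=None):
    if im is None: im,_=camera(n)
    hsv=cv2.cvtColor(im,cv2.COLOR_RGB2HSV); out=[]
    m=((hsv[...,2]>175)&(hsv[...,1]<30)).astype(np.uint8)
    for c in cv2.findContours(m,cv2.RETR_EXTERNAL,cv2.CHAIN_APPROX_NONE)[0]:
        if len(c)<15: continue
        (u,v),(w,h),a=cv2.fitEllipse(c)
        p=ray(n,u,v,.008); r=.5*(w+h)/2
        out.append((round(u,1),round(v,1),round(w,1),round(h,1),p.round(4)))
    return out
E
python3 - <<'E'
from h import *
for n in("top","scene"):
    im=cv2.imread(f"pics/{n}0.png")[:,:,::-1].copy()
    for o in discs(n,im): print(n,*o)
    d=np.load(f"pics/{n}0.npy"); P=cloud(n,d)
    for nm,z0,z1 in (("knob",.109,.12),("pin",.066,.0745),("disc",.004,.016),("plate",.008,.016),("fork",.086,.098),("lid",.08,.0875),("post",.07,.125)):
        m=((P[...,2]>z0)&(P[...,2]<z1)&(d>0)).astype(np.uint8)
        k,l,s,c=cv2.connectedComponentsWithStats(m)
        for i in range(1,k):
            q=P[l==i]
            if s[i,4]>12 and .15<q[:,0].mean()<.6 and -.25<q[:,1].mean()<.45: print(n,nm,s[i,4],c[i].round(1),q.mean(0).round(4),np.ptp(q,0).round(3))
    x0,y0,w,h=(270,180,100,80) if n=="top" else (270,155,100,75)
    cv2.imwrite(f"pics/{n}c.png",cv2.resize(im[y0:y0+h,x0:x0+w,::-1],None,fx=7,fy=7,interpolation=cv2.INTER_CUBIC))
E
```

```text
top knob 34 [330.3 210.5] [ 0.5265 -0.1075  0.1148] [0.012 0.014 0.006]
top pin 15 [318.6 224.4] [ 0.4981 -0.0878  0.0701] [0.022 0.026 0.008]
top pin 31 [302.9 225.7] [ 0.4942 -0.0489  0.0716] [0.015 0.015 0.007]
top pin 15 [327.1 225.1] [ 0.4963 -0.1082  0.0731] [0.005 0.025 0.003]
top disc 1555 [316.6 219.9] [ 0.5163 -0.0941  0.0128] [0.163 0.202 0.012]
top disc 220 [233.9 205. ] [0.5531 0.1236 0.0118] [0.043 0.046 0.012]
top disc 212 [190.5 207.4] [0.5458 0.2383 0.008 ] [0.041 0.044 0.009]
top disc 18 [157.8 214.8] [0.525  0.3232 0.009 ] [0.041 0.009 0.011]
top disc 223 [235.6 244.9] [0.4487 0.1174 0.0079] [0.041 0.042 0.012]
top disc 16 [189.2 268. ] [0.3889 0.2352 0.0075] [0.005 0.029 0.006]
top plate 1540 [316.6 219.8] [ 0.5166 -0.0939  0.0129] [0.155 0.202 0.008]
top plate 218 [234.  204.9] [0.5531 0.1235 0.0119] [0.043 0.042 0.008]
top plate 83 [191.9 209.5] [0.5401 0.2342 0.0094] [0.04  0.04  0.005]
top plate 35 [232.2 240.4] [0.4602 0.1263 0.0095] [0.021 0.026 0.008]
top plate 31 [234.9 250.4] [0.4347 0.1189 0.0098] [0.018 0.039 0.004]
top fork 84 [305.9 208.6] [ 0.534 -0.
[... 2902 characters left out ...]
-0.0974  0.0115] [0.045 0.053 0.007]
scene plate 150 [251.9 225.2] [0.5498 0.1271 0.0103] [0.047 0.042 0.005]
scene plate 110 [178.8 287.2] [0.4904 0.3752 0.0121] [0.021 0.082 0.008]
scene fork 85 [343.8 168.7] [ 0.4951 -0.1563  0.0899] [0.04  0.034 0.007]
scene fork 25 [323.6 171.7] [ 0.5193 -0.1012  0.0917] [0.013 0.013 0.011]
scene fork 33 [306.9 177.2] [ 0.5312 -0.0493  0.0904] [0.02  0.023 0.007]
scene lid 274 [322.  174.6] [ 0.5213 -0.0984  0.083 ] [0.06  0.125 0.007]
scene lid 24 [346.1 173.3] [ 0.4813 -0.1501  0.0838] [0.014 0.026 0.007]
scene post 617 [327.1 174.3] [ 0.5119 -0.1083  0.0842] [0.078 0.138 0.044]
scene post 14 [316.6 190.1] [ 0.4904 -0.0448  0.0716] [0.015 0.014 0.003]
```

View pics/topc.png

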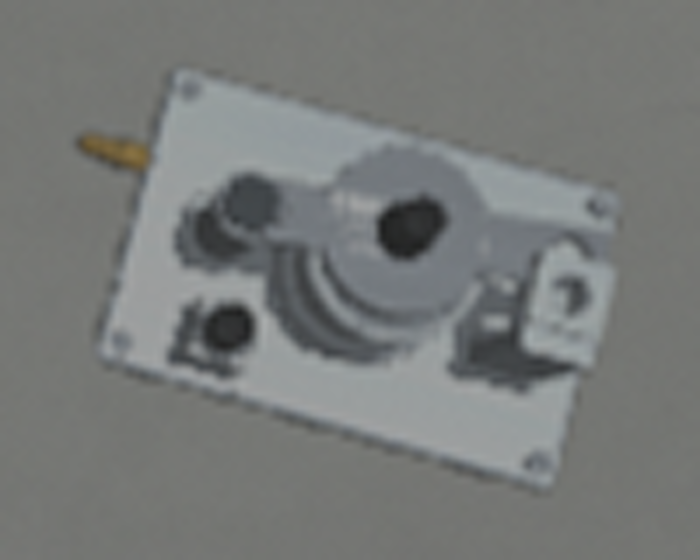

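View pics/scenec.png

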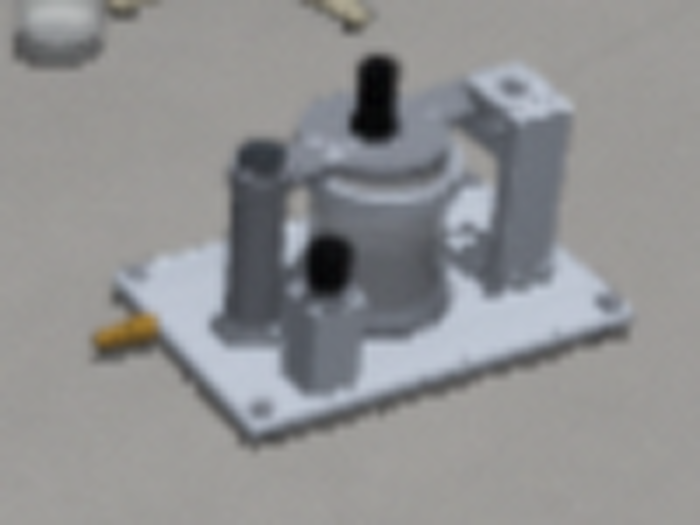

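Both crops show the lid slightly open already. The plate corners in the top crop are (172,68), (618,190), (550,490) and (100,358), and the fork hole is at (572,296). In the scene crop the fork hole is at (513,88). Next I compute the housing pose and refine the disc positions in both views.

Run:
```python
from h import *
T=lambda u,v,z: ray("top",270+(u+.5)/7-.5,180+(v+.5)/7-.5,z)
S=lambda u,v,z: ray("scene",270+(u+.5)/7-.5,155+(v+.5)/7-.5,z)
# housing frame corners
loc=np.array([[58,88],[58,-88],[-58,-88],[-58,88]])/1000
W=np.array([T(*p,.012)[:2] for p in((172,68),(618,190),(550,490),(100,358))])
print(W.round(4), np.linalg.norm(W-np.roll(W,1,0),axis=1))
a,b=loc-loc.mean(0),W-W.mean(0); yaw=np.arctan2((a[:,0]*b[:,1]-a[:,1]*b[:,0]).sum(),(a*b).sum()); c=W.mean(0)
print("top centre",c,"yaw",np.degrees(yaw))
W2=np.array([S(*p,.012)[:2] for p in((112,283),(632,318),(245,443))]); print("scene corners",W2.round(4))
R=np.array([[np.cos(yaw),-np.sin(yaw)],[np.sin(yaw),np.cos(yaw)]])
for n,l in(("post",(0,.055)),("fork",(0,-.058)),("keeper",(-.04,.048)),("cornerBR",(-.058,-.088)),("TL",(.058,.088)),("BL",(-.058,.088))): print(n,c+R@np.array(l))
print("fork T",T(572,296,.092),"S",S(513,88,.092)); print("pin T",T(228,328,.072),"S",S(330,248,.072))
print("knob T",T(408,220,.114),"S",S(378,68,.114)); print("post T",T(250,200,.09),"S",S(262,155,.09))
for n in("top","scene"):
    im=cv2.imread(f"pics/{n}0.png"); 
    for nm,p,z in(("sup",(.551,.126),.012),("A",(.4465,.119),.008),("B",(.544,.240),.008),("C",(.64,.255),.008)):
        u,v=proj(n,(*p,z)).astype(int); w=im[v-20:v+20,u-20:u+20].astype(float)
        bg=np.median(w.reshape(-1,3),0); g=w.max(2)
        if nm=="sup": m=(abs(w-bg).max(2)>22)
        else: m=(g>g[[0,-1]].mean()+25)
        m=m.astype(np.uint8); k,l,s,cc=cv2.connectedComponentsWithStats(m); i=1+s[1:,4].argmax()
        ct=max(cv2.findContours((l==i).astype(np.uint8),cv2.RETR_EXTERNAL,cv2.CHAIN_APPROX_NONE)[0],key=len); h=cv2.convexHull(ct)
        (eu,ev),ax,_=cv2.fitEllipse(ct); print(n,nm,s[i,2:],np.round(ax,1),ray(n,u-20+eu,v-20+ev,z).round(4))
```

```text
[[ 0.5973 -0.0362]
 [ 0.5524 -0.2046]
 [ 0.4398 -0.1744]
 [ 0.4867 -0.008 ]] [0.11418219 0.17438528 0.11656319 0.17282788]
top centre [ 0.5190332  -0.10578812] yaw -15.133188895524121
scene corners [[ 0.5892 -0.0284]
 [ 0.4355 -0.1653]
 [ 0.4806  0.0059]]
post [ 0.53339171 -0.05269543]
fork [ 0.50389151 -0.16177677]
keeper [ 0.4929514  -0.04901014]
cornerBR [ 0.44007094 -0.17559472]
TL [ 0.59799546 -0.03598152]
BL [ 0.48601816 -0.00569813]
fork T [ 0.50288332 -0.16247965  0.092     ] S [ 0.50003602 -0.15779398  0.092     ]
pin T [ 0.49249436 -0.0469618   0.072     ] S [ 0.49038894 -0.04500795  0.072     ]
knob T [ 0.52540315 -0.10186995  0.114     ] S [ 0.52148272 -0.1010311   0.114     ]
post T [ 0.53515197 -0.05258873  0.09      ] S [ 0.53317661 -0.051683    0.09      ]
top sup [ 13  13 132] [12.  12.2] [0.5528 0.1242 0.012 ]
top A [ 16  16 176] [14.5 15.2] [0.4471 0.1184 0.008 ]
top B [ 15  16 169] [14.  14.9] [0.5449 0.2394 0.008 ]
top C [ 16  14 145] [12.8 14.3] [0.64   0.2534 0.008 ]
scene sup [ 18  15 205] [13.9 16.9] [0.5432 0.1328 0.012 ]
scene A [ 17  11 148] [10.4 16.2] [0.4458 0.1215 0.008 ]
scene B [ 17  12 144] [10.6 16.1] [0.5426 0.2418 0.008 ]
scene C [ 16  11 132] [ 9.3 15.8] [0.639  0.2559 0.008 ]
```

Top and scene views agree to about 3 mm. The averaged estimates are:

| Item | x (m) | y (m) |
|---|---|---|
| Housing axis | 0.518 | -0.104 |
| Knob | 0.524 | -0.105 |
| Pin | 0.492 | -0.0465 |
| Support | 0.5515 | 0.126 |
| Filter A | 0.4466 | 0.1195 |
| Filter B | 0.544 | 0.2405 |
| Filter C | 0.6395 | 0.2545 |

Housing yaw is about -15°, and the lid stands about 0.1 rad open. I move above the knob with the tool's y along the housing's x (tool yaw 75°).

>>> play_rows(
  increments=[
    [[482,-318,30],[0,0,-60.6],0],
    [[482,-318,30],[0,0,-60.6],0],
    [[482,-318,30],[0,0,-60.6],0],
    [[482,-318,30],[0,0,-60.6],0],
    [[482,-318,30],[0,0,-60.6],0],
    [[482,-318,30],[0,0,-60.6],0],
    [[482,-318,30],[0,0,-60.6],0],
    [[482,-318,30],[0,0,-60.6],0],
    [[482,-318,30],[0,0,-60.6],0],
    [[482,-318,30],[0,0,-60.6],0],
    [[482,-318,30],[0,0,-60.6],0],
    [[482,-318,30],[0,0,-60.6],0],
    [[482,-318,30],[0,0,-60.6],0],
    [[482,-318,30],[0,0,-60.6],0],
    [[482,-318,30],[0,0,-60.6],0],
    [[482,-318,30],[0,0,-60.6],0],
  ],
  grip_force=20,
)

```text
time: 1.7
ee_pos: [0.524, -0.106, 0.2205]
tcp_rot: [180.0, 0.0, 74.9]
wrist_force: [0.7, -0.2, 0.8]
opening: 0.0854
grasp_force: 0.0
```

```bash
cat >> h.py <<'E'
from scipy.spatial.transform import Rotation as Ro
C=np.array([.518,-.104]); YAW=-15.1
def hw(x,y,z):  # housing mm -> world
    a=np.radians(YAW); return np.array([C[0]+(x*np.cos(a)-y*np.sin(a))/1e3, C[1]+(x*np.sin(a)+y*np.cos(a))/1e3, z/1e3])
def inc(*ps):
    o=telemetry.get_obs(); R=Ro.from_euler("xyz",o["tcp_rot"],degrees=True).as_matrix()
    print("t",o["time"],"pos",o["ee_pos"].round(4),o["tcp_rot"].round(2),"F",o["wrist_force"].round(1),"open",round(o["opening"],4),o["grasp_force"])
    for p in ps: print(np.round(p,4),"->",(R.T@(np.array(p)-o["ee_pos"])*1e3).round(1))
def knob(th,z): return hw(55*np.sin(th),55-55*np.cos(th),z)
E
python3 - <<'E'
from h import *
inc(*[knob(.1,118)]); print(telemetry.get_obs()["q"])
for t in np.arange(.1,1.85,.15): print(round(t,2), np.round([55-55*np.cos(t)-.275,55*np.sin(t)-5.5],1))
E
```

```text
t 1.7 pos [ 0.524  -0.106   0.2205] [179.98   0.    74.88] F [ 0.7 -0.2  0.8] open 0.0854 0.0
[ 0.5234 -0.1052  0.118 ] -> [  0.7  -0.8 102.5]
[-1.14374127e+01  2.30951119e+00  3.96672101e+00  9.16392841e+01
 -5.06229192e-03  9.36786914e+01]
0.1 [-0. -0.]
0.25 [1.4 8.1]
0.4 [ 4.1 15.9]
0.55 [ 7.8 23.2]
0.7 [12.7 29.9]
0.85 [18.4 35.8]
1.0 [25.  40.8]
1.15 [32.3 44.7]
1.3 [40.  47.5]
1.45 [48.1 49.1]
1.6 [56.3 49.5]
1.75 [64.5 48.6]
```

>>> play_rows(
  increments=[
    [[0.7,-0.8,50],[0,0,0],0],
    [[0.7,-0.8,85],[0,0,0],0.3],
    [[0.7,-0.8,102],[0,0,0],0.5],
    [[0.7,-0.8,102],[0,0,0],1],
    [[0.7,-0.8,102],[0,0,0],1],
    [[0.7,-0.8,102],[0,0,0],1],
    [[0.7,-0.8,102],[0,0,0],1],
    [[0.7,-0.8,102],[0,0,0],1],
    [[0.7,-0.8,102],[0,0,0],1],
    [[0.7,-0.8,102],[0,0,0],1],
  ],
)

```text
time: 2.7
ee_pos: [0.5246, -0.1048, 0.1201]
tcp_rot: [179.8, 0.0, 74.9]
wrist_force: [-1.7, -3.6, 6.7]
opening: 0.0145
grasp_force: 20.2
```

>>> play_rows(
  increments=[
    [[0.5,4,0],[0,0,0],1],
    [[1.4,8,0],[0,0,0],1],
    [[4.1,16,0],[0,0,0],1],
    [[7.8,23,0],[0,0,0],1],
    [[12.7,30,0],[0,0,0],1],
    [[18.4,36,0],[0,0,0],1],
    [[25,41,0],[0,0,0],1],
    [[32.3,44.7,0],[0,0,0],1],
    [[40,47.5,0],[0,0,0],1],
    [[48,49,0],[0,0,0],1],
    [[56,49.5,0],[0,0,0],1],
    [[64.5,48.6,0],[0,0,0],1],
    [[64.5,48.6,0],[0,0,0],1],
    [[64.5,48.6,0],[0,0,0],1],
  ],
)

```text
time: 4.1
ee_pos: [0.5901, -0.0541, 0.1195]
tcp_rot: [179.7, -0.1, 75.0]
wrist_force: [10.8, -1.9, 1.3]
opening: 0.0145
grasp_force: 19.6
```

>>> play_rows(
  increments=[
    [[0,0,0],[0,0,0],0.55],
    [[0,0,0],[0,0,0],0.55],
    [[0,0,0],[0,0,0],0.55],
    [[0,0,-50],[0,0,0],0.3],
    [[0,0,-100],[0,0,0],0],
    [[100,0,-100],[0,0,0],0],
    [[170,-100,-100],[0,0,0],0],
    [[170,-100,-100],[0,0,0],0],
    [[170,-100,-100],[0,0,0],0],
    [[170,-100,-100],[0,0,0],0],
    [[170,-100,-100],[0,0,0],0],
    [[170,-100,-100],[0,0,0],0],
  ],
)

```text
time: 5.3
ee_pos: [0.5353, 0.135, 0.2182]
tcp_rot: [-180.0, 0.0, 75.0]
wrist_force: [-0.8, 0.2, -0.3]
opening: 0.0854
grasp_force: 0.0
```

Run:
```python
from h import *
inc((.5515,.126,.08))
save("top","t1"); save("scene","s1")
a=cv2.imread("pics/t1.png")[120:290,130:390];b=cv2.imread("pics/s1.png")[120:290,150:410]
cv2.imwrite("pics/m1.png",cv2.resize(np.vstack([a,b]),None,fx=1.75,fy=1.75,interpolation=cv2.INTER_CUBIC))
```

```text
t 5.3 pos [0.5353 0.135  0.2182] [-1.800e+02  2.000e-02  7.497e+01] F [-0.8  0.2 -0.3] open 0.0854 0.0
[0.5515 0.126  0.08  ] -> [ -4.5  18.  138.2]
```

View pics/m1.png

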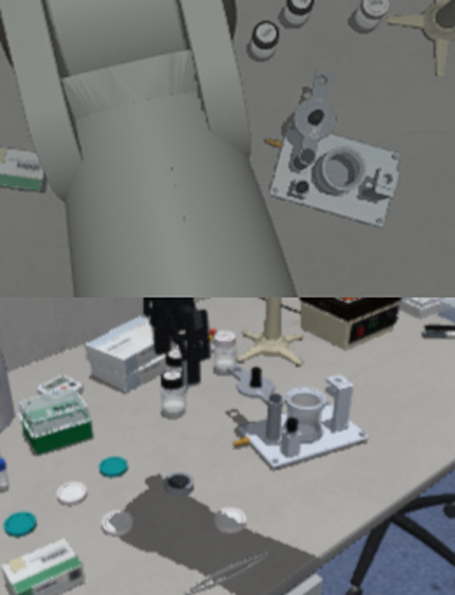

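The picture shows the lid open and the bore visible at about (325,218) in the top image. I measure the mouth from the collar's upper rim in both views.

Run:
```python
from h import *
for n,f in(("top","t1"),("scene","s1")):
    im=cv2.imread(f"pics/{f}.png"); d=np.load(f"pics/{f}.npy"); P=cloud(n,d)
    m=(d>0)&(abs(P[...,2]-.076)<.005)&(np.hypot(P[...,0]-C[0],P[...,1]-C[1])<.04)
    q=P[m]; A=np.c_[2*q[:,:2],np.ones(len(q))]; s=np.linalg.lstsq(A,(q[:,:2]**2).sum(1),rcond=None)[0]
    print(n,m.sum(),q.mean(0).round(4),"fit",s[:2].round(4),np.sqrt(s[2]+s[0]**2+s[1]**2).round(4), "ext", (q.min(0)+q.max(0))[:2]/2,np.ptp(q,0))
    u,v=proj(n,(*C,.076)).astype(int); print(u,v)
    cv2.imwrite(f"pics/{n}m.png",cv2.resize(im[v-18:v+18,u-18:u+18],None,fx=12,fy=12,interpolation=cv2.INTER_CUBIC))
cv2.imwrite("pics/m2.png",np.hstack([cv2.imread("pics/topm.png"),cv2.imread("pics/scenem.png")])[:, :800])
```

```text
top 234 [ 0.52   -0.1071  0.0754] fit [ 0.5199 -0.1062] 0.028 ext [ 0.51998526 -0.1066239 ] [0.06209736 0.0622359  0.00885546]
325 216
scene 108 [ 0.5178 -0.1038  0.0734] fit [ 0.5159 -0.1025] 0.0289 ext [ 0.51662849 -0.1022171 ] [0.06289665 0.06334913 0.00569999]
324 176
```

View pics/m2.png

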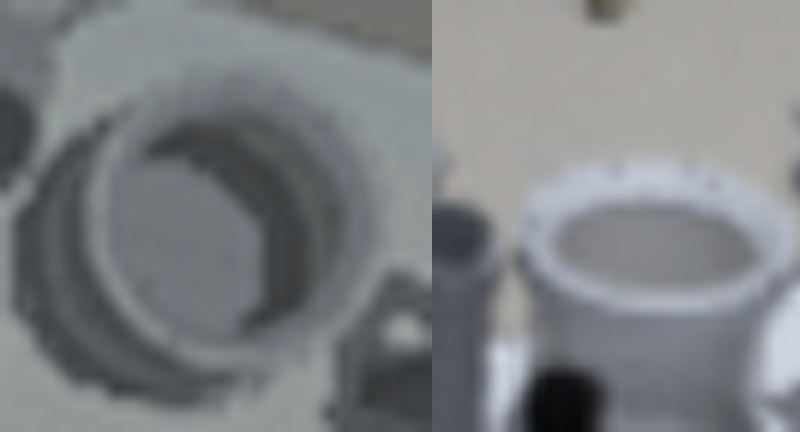

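Mouth averages to (0.518,-0.1045), which matches C. Going to the support.

>>> play_rows(
  increments=[
    [[-4.5,18,50],[0,0,0],0.2],
    [[-4.5,18,100],[0,0,0],0.25],
    [[-4.5,18,150],[0,0,0],0.3],
    [[-4.5,18,180],[0,0,0],0.3],
    [[-4.5,18,190],[0,0,0],0.3],
    [[-4.5,18,194],[0,0,0],0.3],
    [[-4.5,18,194],[0,0,0],0.3],
  ],
)

```text
time: 6.1
ee_pos: [0.5523, 0.1262, 0.0256]
tcp_rot: [179.9, -0.0, 74.9]
wrist_force: [0.0, -0.1, 0.8]
opening: 0.0599
grasp_force: 0.0
```

>>> play_rows(
  increments=[
    [[0,0,3],[0,0,0],0.3],
    [[0,0,3],[0,0,0],0.6],
    [[0,0,3],[0,0,0],0.7],
    [[0,0,3],[0,0,0],0.8],
    [[0,0,3],[0,0,0],0.8],
    [[0,0,3],[0,0,0],0.8],
  ],
  grip_force=30,
)

```text
time: 6.7
ee_pos: [0.5521, 0.1268, 0.0228]
tcp_rot: [179.9, -0.1, 75.0]
wrist_force: [-0.9, -1.0, 6.5]
opening: 0.0423
grasp_force: 30.1
```

Run:
```python
from h import *
im,d=save("scene","s2"); inc()
u,v=proj("scene",(.5515,.126,.03)).astype(int)
cv2.imwrite("pics/s2c.png",cv2.resize(im[v-40:v+40,u-40:u+40,::-1],None,fx=7,fy=7,interpolation=cv2.INTER_CUBIC))
```

```text
t 6.75 pos [0.5521 0.1268 0.0227] [ 1.7988e+02 -6.0000e-02  7.4980e+01] F [-0.4 -0.2  6.6] open 0.0422 30.116472244262695
```

View pics/s2c.png

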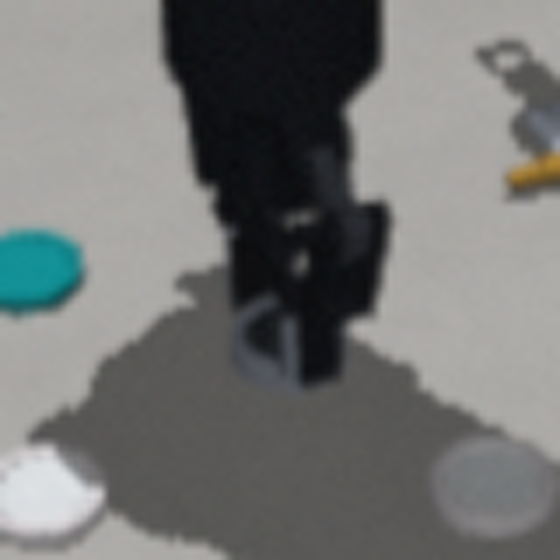

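Support gripped. Lift it and carry it over the mouth.

>>> play_rows(
  increments=[
    [[0,0,-15],[0,0,0],0.8],
    [[0,0,-60],[0,0,0],0.8],
    [[0,0,-110],[0,0,0],0.8],
    [[0,0,-130],[0,0,0],0.8],
    [[0,0,-130],[0,0,0],0.8],
  ],
)

```text
time: 7.25
ee_pos: [0.5528, 0.127, 0.1564]
tcp_rot: [179.7, -0.2, 75.0]
wrist_force: [0.3, -0.4, -1.6]
opening: 0.0423
grasp_force: 30.9
```

```bash
sed -i 's/C=np.array(.*; YAW/C=np.array([.518,-.1045]); YAW/' h.py
python3 - <<'E'
from h import *
inc((*C,.14),(*C,.096))
E
```

```text
t 7.25 pos [0.5528 0.127  0.1564] [179.65  -0.18  74.98] F [ 0.3 -0.4 -1.6] open 0.0423 30.86353898048401
[ 0.518  -0.1045  0.14  ] -> [-232.6   26.3   15.8]
[ 0.518  -0.1045  0.096 ] -> [-232.8   26.    59.8]
```

>>> play_rows(
  increments=[
    [[-40,4,0],[0,0,0],0.8],
    [[-90,10,0],[0,0,0],0.8],
    [[-140,16,0],[0,0,0],0.8],
    [[-190,22,0],[0,0,0],0.8],
    [[-225,26,5],[0,0,0],0.8],
    [[-232.7,26,20],[0,0,0],0.8],
    [[-232.7,26,40],[0,0,0],0.8],
    [[-232.7,26,50],[0,0,0],0.8],
    [[-232.7,26,57],[0,0,0],0.8],
    [[-232.7,26,60],[0,0,0],0.8],
    [[-232.7,26,60],[0,0,0],0.8],
    [[-232.7,26,60],[0,0,0],0.8],
  ],
)

```text
time: 8.45
ee_pos: [0.5173, -0.1043, 0.093]
tcp_rot: [179.8, -0.0, 75.0]
wrist_force: [1.5, 0.0, 7.5]
opening: 0.0422
grasp_force: 34.0
```

Run:
```python
from h import *
inc((*C,.096))
im,d=save("scene","s3"); u,v=proj("scene",(*C,.09)).astype(int)
a=im[v-40:v+40,u-40:u+40,::-1]; im,d=save("top","t3"); u,v=proj("top",(*C,.09)).astype(int); b=im[v-40:v+40,u-40:u+40,::-1]
cv2.imwrite("pics/m3.png",cv2.resize(np.hstack([a,b]),None,fx=5,fy=5,interpolation=cv2.INTER_CUBIC))
```

```text
t 8.45 pos [ 0.5173 -0.1043  0.093 ] [ 1.7982e+02 -2.0000e-02  7.5050e+01] F [1.5 0.  7.5] open 0.0422 33.962311604846036
[ 0.518  -0.1045  0.096 ] -> [-0.   0.8 -3. ]
```

View pics/m3.png

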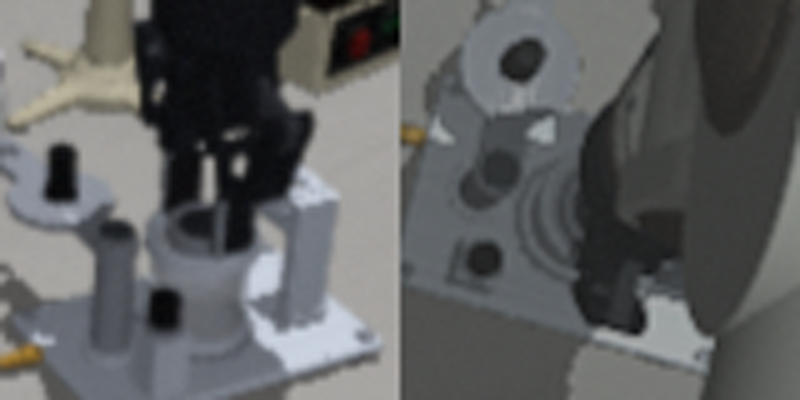

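The views show the disc between the fingers, inside the rim, with light contact. I raise it 2 mm and release.

>>> play_rows(
  increments=[
    [[0,0.4,-2],[0,0,0],0.8],
    [[0,0.4,-2],[0,0,0],0.8],
    [[0,0.4,-2],[0,0,0],0.4],
    [[0,0.4,-2],[0,0,0],0.4],
    [[0,0.4,-2],[0,0,0],0.4],
    [[0,0.4,-2],[0,0,0],0.4],
    [[0,0.4,-20],[0,0,0],0.4],
    [[0,0.4,-60],[0,0,0],0.2],
    [[50,0,-60],[0,0,0],0.2],
    [[100,0,-70],[0,0,0],0.2],
    [[150,0,-70],[0,0,0],0.2],
    [[200,0,-70],[0,0,0],0.2],
    [[220,0,-70],[0,0,0],0.2],
    [[220,0,-70],[0,0,0],0.2],
  ],
)

```text
time: 9.95
ee_pos: [0.5733, 0.1103, 0.1607]
tcp_rot: [-180.0, -0.0, 75.2]
wrist_force: [0.6, -0.2, 0.0]
opening: 0.0683
grasp_force: 0.0
```

```bash
cat >> h.py <<'E'
def look(k):
    im,d=save("scene",f"s{k}"); im2,d2=save("top",f"t{k}")
    for nm,p in(("A",(.4465,.119)),("B",(.544,.240)),("C",(.64,.255))):
        for n,i in(("top",im2),("scene",im)):
            u,v=proj(n,(*p,.008)).astype(int); w=i[v-20:v+20,u-20:u+20].astype(float); g=w.max(2)
            m=(g>g[[0,-1]].mean()+25).astype(np.uint8); K,l,s,cc=cv2.connectedComponentsWithStats(m)
            if K<2: print(n,nm,"none"); continue
            j=1+s[1:,4].argmax(); print(n,nm,s[j,2:],ray(n,u-20+cc[j,0],v-20+cc[j,1],.008).round(4))
    P=cloud("top",d2); r=np.hypot(P[...,0]-C[0]-.002,P[...,1]-C[1]+.002)<.018; q=P[r]; print("bore z top view",np.percentile(q[:,2],[5,25,50,75,95]).round(4), r.sum())
    return im,im2
E
python3 - <<'E'
from h import *
inc((.4465,.1195,.08))
im,im2=look(4)
u,v=proj("scene",(*C,.06)).astype(int); a=im[v-30:v+30,u-30:u+30,::-1]; u,v=proj("top",(*C,.06)).astype(int); b=im2[v-30:v+30,u-30:u+30,::-1]
cv2.imwrite("pics/m4.png",cv2.resize(np.hstack([a,b]),None,fx=6,fy=6,interpolation=cv2.INTER_CUBIC))
E
```

```text
t 9.95 pos [0.5733 0.1103 0.1607] [-1.7996e+02 -1.0000e-02  7.5170e+01] F [ 0.6 -0.2  0. ] open 0.0683 0.0
[0.4465 0.1195 0.08  ] -> [ -23.6 -124.9   80.8]
top A none
scene A [ 36  20 417] [0.4726 0.074  0.008 ]
top B [ 16  16 181] [0.5448 0.2391 0.008 ]
scene B [ 18  12 172] [0.5434 0.2425 0.008 ]
top C [10 12 72] [0.6366 0.2581 0.008 ]
scene C [ 16  11 135] [0.6392 0.256  0.008 ]
bore z top view [0.0232 0.0247 0.0258 0.0271 0.0281] 130
```

View pics/m4.png

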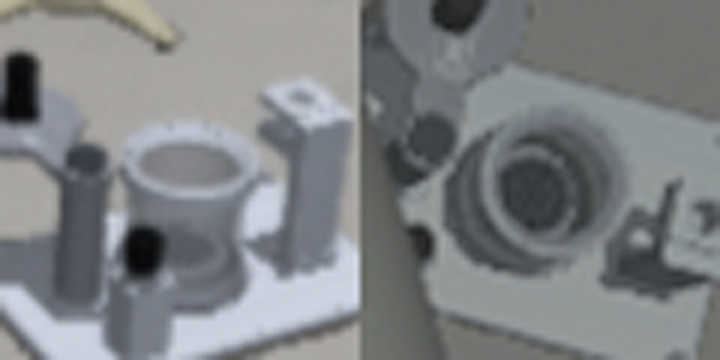

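The support lies flat: its top reads 26 mm, as expected. Next is filter B at (0.544, 0.2408).

>>> play_rows(
  increments=[
    [[40,-20,20],[0,0,0],0.3],
    [[80,-40,50],[0,0,0],0.3],
    [[118.5,-61.5,80],[0,0,0],0.3],
    [[118.5,-61.5,110],[0,0,0],0.3],
    [[118.5,-61.5,128],[0,0,0],0.3],
    [[118.5,-61.5,137],[0,0,0],0.3],
    [[118.5,-61.5,140],[0,0,0],0.3],
    [[118.5,-61.5,140],[0,0,0],0.3],
    [[118.5,-61.5,140],[0,0,0],0.6],
    [[118.5,-61.5,140],[0,0,0],0.7],
    [[118.5,-61.5,140],[0,0,0],0.8],
    [[118.5,-61.5,140],[0,0,0],0.8],
    [[118.5,-61.5,140],[0,0,0],0.8],
  ],
)

```text
time: 11.35
ee_pos: [0.5455, 0.2379, 0.0231]
tcp_rot: [179.9, -0.1, 74.9]
wrist_force: [-0.1, -3.8, 6.3]
opening: 0.0413
grasp_force: 29.8
```

>>> play_rows(
  increments=[
    [[0,0,-15],[0,0,0],0.8],
    [[0,0,-60],[0,0,0],0.8],
    [[0,0,-110],[0,0,0],0.8],
    [[-40,0,-130],[0,0,0],0.8],
    [[-85,0,-130],[0,0,0],0.8],
    [[-100,0,-130],[0,0,0],0.8],
    [[-100,0,-130],[0,0,0],0.8],
    [[-100,0,-130],[0,0,0],0.8],
  ],
)

```text
time: 12.15
ee_pos: [0.5188, 0.1416, 0.1519]
tcp_rot: [180.0, -0.0, 74.9]
wrist_force: [0.9, 0.7, -0.1]
opening: 0.0415
grasp_force: 30.5
```

Run:
```python
from h import *
inc((C[0]-.0005,C[1]-.002,.096))
```

```text
t 12.15 pos [0.5188 0.1416 0.1519] [ 1.7996e+02 -5.0000e-02  7.4930e+01] F [ 0.9  0.7 -0.1] open 0.0415 30.502549409866333
[ 0.5175 -0.1065  0.096 ] -> [-240.    63.2   55.8]
```

>>> play_rows(
  increments=[
    [[-45,12,0],[0,0,0],0.8],
    [[-92,24,0],[0,0,0],0.8],
    [[-140,36,0],[0,0,0],0.8],
    [[-188,50,0],[0,0,0],0.8],
    [[-230,62,0],[0,0,0],0.8],
    [[-240,63,15],[0,0,0],0.8],
    [[-240,63,35],[0,0,0],0.8],
    [[-240,63,45],[0,0,0],0.8],
    [[-240,63,52],[0,0,0],0.8],
    [[-240,63,56],[0,0,0],0.8],
    [[-240,63,56],[0,0,0],0.8],
    [[-240,63,56],[0,0,0],0.8],
  ],
)

```text
time: 13.35
ee_pos: [0.5175, -0.1064, 0.0959]
tcp_rot: [180.0, -0.0, 75.0]
wrist_force: [1.0, 0.5, 0.0]
opening: 0.0416
grasp_force: 30.5
```

>>> play_rows(
  increments=[
    [[0,0,1],[0,0,0],0.8],
    [[0,0,1],[0,0,0],0.4],
    [[0,0,1],[0,0,0],0.4],
    [[0,0,1],[0,0,0],0.4],
    [[0,0,1],[0,0,0],0.4],
    [[0,0,-20],[0,0,0],0.4],
    [[0,0,-60],[0,0,0],0.2],
    [[50,0,-60],[0,0,0],0.2],
    [[100,0,-70],[0,0,0],0.2],
    [[150,0,-70],[0,0,0],0.2],
    [[200,0,-70],[0,0,0],0.2],
    [[240,0,-70],[0,0,0],0.2],
    [[240,0,-70],[0,0,0],0.2],
    [[240,0,-70],[0,0,0],0.2],
    [[240,0,-70],[0,0,0],0.2],
  ],
)

```text
time: 14.85
ee_pos: [0.5792, 0.1243, 0.1653]
tcp_rot: [-180.0, 0.0, 74.9]
wrist_force: [0.3, -0.1, 0.0]
opening: 0.0681
grasp_force: 0.0
```

Run:
```python
from h import *
inc((.6395,.2547,.021)); look(5)
```

```text
t 14.85 pos [0.5792 0.1243 0.1653] [-1.7999e+02  2.0000e-02  7.4940e+01] F [ 0.3 -0.1  0. ] open 0.0681 0.0
[0.6395 0.2547 0.021 ] -> [141.6  24.4 144.2]
top A none
scene A [ 40  23 558] [0.4742 0.081  0.008 ]
top B none
scene B [ 3  8 15] [0.6313 0.2399 0.008 ]
top C none
scene C [ 16  11 133] [0.6392 0.256  0.008 ]
bore z top view [0.0307 0.0324 0.0333 0.0344 0.036 ] 140
```

Filter B lies flat at about 34 mm. Next is filter C.

>>> play_rows(
  increments=[
    [[45,8,20],[0,0,0],0.3],
    [[90,16,40],[0,0,0],0.3],
    [[130,24.4,70],[0,0,0],0.3],
    [[141.6,24.4,100],[0,0,0],0.3],
    [[141.6,24.4,128],[0,0,0],0.3],
    [[141.6,24.4,140],[0,0,0],0.3],
    [[141.6,24.4,144],[0,0,0],0.3],
    [[141.6,24.4,144],[0,0,0],0.3],
    [[141.6,24.4,144],[0,0,0],0.3],
    [[141.6,24.4,144],[0,0,0],0.6],
    [[141.6,24.4,144],[0,0,0],0.7],
    [[141.6,24.4,144],[0,0,0],0.8],
    [[141.6,24.4,144],[0,0,0],0.8],
    [[141.6,24.4,144],[0,0,0],0.8],
  ],
)

```text
time: 16.35
ee_pos: [0.6404, 0.2555, 0.0233]
tcp_rot: [179.9, -0.1, 75.0]
wrist_force: [-1.6, -1.9, 5.1]
opening: 0.0411
grasp_force: 29.5
```

>>> play_rows(
  increments=[
    [[0,0,-15],[0,0,0],0.8],
    [[0,0,-60],[0,0,0],0.8],
    [[0,0,-110],[0,0,0],0.8],
    [[-40,0,-130],[0,0,0],0.8],
    [[-85,0,-130],[0,0,0],0.8],
    [[-100,0,-130],[0,0,0],0.8],
    [[-100,0,-130],[0,0,0],0.8],
    [[-100,0,-130],[0,0,0],0.8],
  ],
)

```text
time: 17.15
ee_pos: [0.6139, 0.1591, 0.1519]
tcp_rot: [180.0, -0.0, 74.9]
wrist_force: [0.2, -1.0, -0.7]
opening: 0.041
grasp_force: 30.5
```

Run:
```python
from h import *
inc((*C,.095)); look(6)
```

```text
t 17.15 pos [0.6139 0.1591 0.1519] [ 1.7998e+02 -4.0000e-02  7.4940e+01] F [ 0.2 -1.  -0.7] open 0.041 30.489063262939453
[ 0.518  -0.1045  0.095 ] -> [-279.5  -24.1   56.7]
top A none
scene A [ 40  28 773] [0.472  0.0902 0.008 ]
top B none
scene B [ 40  19 460] [0.5181 0.2721 0.008 ]
top C none
scene C none
bore z top view [0.0311 0.0324 0.0334 0.0347 0.0368] 141
```

>>> play_rows(
  increments=[
    [[-45,-4,0],[0,0,0],0.8],
    [[-92,-8,0],[0,0,0],0.8],
    [[-140,-12,0],[0,0,0],0.8],
    [[-188,-16,0],[0,0,0],0.8],
    [[-235,-20,0],[0,0,0],0.8],
    [[-279.5,-24,0],[0,0,0],0.8],
    [[-279.5,-24,15],[0,0,0],0.8],
    [[-279.5,-24,35],[0,0,0],0.8],
    [[-279.5,-24,45],[0,0,0],0.8],
    [[-279.5,-24,52],[0,0,0],0.8],
    [[-279.5,-24,56.5],[0,0,0],0.8],
    [[-279.5,-24,56.5],[0,0,0],0.8],
    [[-279.5,-24,56.5],[0,0,0],0.8],
  ],
)

```text
time: 18.55
ee_pos: [0.5184, -0.1045, 0.0953]
tcp_rot: [180.0, -0.0, 75.0]
wrist_force: [0.7, -0.4, 0.1]
opening: 0.0409
grasp_force: 30.5
```

>>> play_rows(
  increments=[
    [[0,0,0],[0,0,0],0.8],
    [[0,0,0],[0,0,0],0.4],
    [[0,0,0],[0,0,0],0.4],
    [[0,0,0],[0,0,0],0.4],
    [[0,0,0],[0,0,0],0.4],
    [[0,0,-20],[0,0,0],0.4],
    [[0,0,-60],[0,0,0],0.2],
    [[50,20,-60],[0,0,0],0.2],
    [[100,50,-70],[0,0,0],0.2],
    [[150,70,-70],[0,0,0],0.2],
    [[200,90,-70],[0,0,0],0.2],
    [[240,120,-70],[0,0,0],0.2],
    [[240,120,-70],[0,0,0],0.2],
    [[240,120,-70],[0,0,0],0.2],
    [[240,120,-70],[0,0,0],0.2],
  ],
)

```text
time: 20.05
ee_pos: [0.696, 0.0959, 0.1641]
tcp_rot: [-179.9, 0.0, 75.0]
wrist_force: [-0.2, -0.2, 0.2]
opening: 0.0681
grasp_force: 0.0
```

Run:
```python
from h import *
inc((.4463,.120,.021)); look(7)
im=cv2.imread("pics/s7.png"); cv2.imwrite("pics/s7b.png",cv2.resize(im,(800,600)))
```

```text
t 20.05 pos [0.696  0.0959 0.1641] [-1.7994e+02  3.0000e-02  7.5000e+01] F [-0.2 -0.2  0.2] open 0.0681 0.0
[0.4463 0.12   0.021 ] -> [ -41.3 -247.3  143.4]
top A none
scene A [ 21  11 114] [0.4731 0.0532 0.008 ]
top B none
scene B [1 1 1] [0.5322 0.2988 0.008 ]
top C none
scene C [5 3 8] [0.5686 0.2749 0.008 ]
bore z top view [0.0392 0.0406 0.0416 0.0425 0.0443] 64
```

View pics/s7b.png

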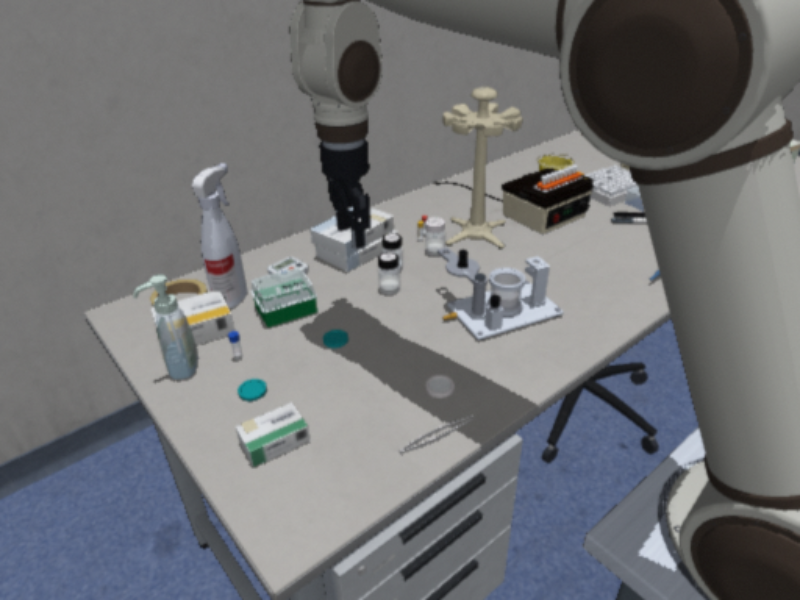

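The scene shows filter A still at (440,387), unmoved. The stack top reads 42 mm, as expected. Fetch A.

>>> play_rows(
  increments=[
    [[-8,-45,0],[0,0,0],0.3],
    [[-16,-92,0],[0,0,0],0.3],
    [[-24,-140,10],[0,0,0],0.3],
    [[-32,-188,20],[0,0,0],0.3],
    [[-40,-235,40],[0,0,0],0.3],
    [[-41.3,-247.3,80],[0,0,0],0.3],
    [[-41.3,-247.3,115],[0,0,0],0.3],
    [[-41.3,-247.3,135],[0,0,0],0.3],
    [[-41.3,-247.3,143],[0,0,0],0.3],
    [[-41.3,-247.3,143],[0,0,0],0.3],
    [[-41.3,-247.3,143],[0,0,0],0.3],
    [[-41.3,-247.3,143],[0,0,0],0.6],
    [[-41.3,-247.3,143],[0,0,0],0.7],
    [[-41.3,-247.3,143],[0,0,0],0.8],
    [[-41.3,-247.3,143],[0,0,0],0.8],
    [[-41.3,-247.3,143],[0,0,0],0.8],
  ],
)

```text
time: 21.75
ee_pos: [0.4476, 0.1202, 0.0235]
tcp_rot: [179.9, -0.1, 75.0]
wrist_force: [-1.6, -1.1, 7.5]
opening: 0.0412
grasp_force: 29.3
```

>>> play_rows(
  increments=[
    [[0,0,-15],[0,0,0],0.8],
    [[0,0,-60],[0,0,0],0.8],
    [[0,0,-110],[0,0,0],0.8],
    [[0,0,-130],[0,0,0],0.8],
    [[0,0,-130],[0,0,0],0.8],
    [[0,0,-130],[0,0,0],0.8],
  ],
)

```text
time: 22.35
ee_pos: [0.4469, 0.1201, 0.1521]
tcp_rot: [180.0, -0.0, 75.0]
wrist_force: [1.5, 0.1, -1.4]
opening: 0.0411
grasp_force: 30.4
```

Run:
```python
from h import *
inc((*C,.095))
```

```text
t 22.35 pos [0.4469 0.1201 0.1521] [ 1.7995e+02 -3.0000e-02  7.4970e+01] F [ 1.5  0.1 -1.4] open 0.0411 30.42378544807434
[ 0.518  -0.1045  0.095 ] -> [-198.5  126.9   57.1]
```

>>> play_rows(
  increments=[
    [[-35,22,0],[0,0,0],0.8],
    [[-75,47,0],[0,0,0],0.8],
    [[-115,72,0],[0,0,0],0.8],
    [[-155,98,0],[0,0,0],0.8],
    [[-190,122,0],[0,0,0],0.8],
    [[-198.5,127,0],[0,0,0],0.8],
    [[-198.5,127,15],[0,0,0],0.8],
    [[-198.5,127,35],[0,0,0],0.8],
    [[-198.5,127,45],[0,0,0],0.8],
    [[-198.5,127,52],[0,0,0],0.8],
    [[-198.5,127,57],[0,0,0],0.8],
    [[-198.5,127,57],[0,0,0],0.8],
    [[-198.5,127,57],[0,0,0],0.8],
  ],
)

```text
time: 23.65
ee_pos: [0.518, -0.1044, 0.0953]
tcp_rot: [180.0, -0.0, 75.0]
wrist_force: [1.0, -0.2, -0.1]
opening: 0.0404
grasp_force: 30.5
```

>>> play_rows(
  increments=[
    [[0,0,0],[0,0,0],0.8],
    [[0,0,0],[0,0,0],0.4],
    [[0,0,0],[0,0,0],0.4],
    [[0,0,0],[0,0,0],0.4],
    [[0,0,0],[0,0,0],0.4],
    [[0,0,-20],[0,0,0],0.4],
    [[0,0,-60],[0,0,0],0.2],
    [[40,0,-70],[0,0,0],0.2],
    [[80,0,-80],[0,0,0],0.2],
    [[130,10,-100],[0,0,0],0.2],
    [[180,50,-100],[0,0,0],0.2],
    [[220,80,-100],[0,0,0],0.2],
    [[240,100,-100],[0,0,0],0.2],
    [[240,100,-100],[0,0,0],0.2],
    [[240,100,-100],[0,0,0],0.2],
  ],
)

```text
time: 25.15
ee_pos: [0.6769, 0.1019, 0.1927]
tcp_rot: [-179.8, 0.1, 75.0]
wrist_force: [-0.5, -0.5, 0.4]
opening: 0.0683
grasp_force: 0.0
```

Run:
```python
from h import *
im,im2=look(8)
for n in("top","scene"):
    d=np.load(f"pics/{n[0]}8.npy"); P=cloud(n,d); print(np.median(d))
    for nm,c,z0,z1,r in(("knob",(.589,-.053),.110,.12,.012),("post",hw(0,55,0)[:2],.086,.1,.016),("pin",(.492,-.047),.067,.077,.013),("fork",hw(0,-58,0)[:2],.088,.098,.02)):
        m=(P[...,2]>z0)&(P[...,2]<z1)&(np.hypot(P[...,0]-c[0],P[...,1]-c[1])<r); print(n,nm,m.sum(),P[m].mean(0).round(4) if m.any() else "")
    m=(P[...,2]>.079)&(P[...,2]<.088)&(np.hypot(P[...,0]-.589,P[...,1]+.053)<.031)
    print("lid round",m.sum(),P[m].mean(0).round(4))
u,v=proj("scene",(*C,.06)).astype(int); a=im[v-30:v+30,u-30:u+30,::-1]; u,v=proj("top",(*C,.06)).astype(int); b=im2[v-30:v+30,u-30:u+30,::-1]
cv2.imwrite("pics/m8.png",cv2.resize(np.hstack([a,b]),None,fx=6,fy=6,interpolation=cv2.INTER_CUBIC))
inc()
```

```text
top A none
scene A [ 27  13 178] [0.4748 0.0592 0.008 ]
top B none
scene B [  40   40 1334] [0.5431 0.2473 0.008 ]
top C none
scene C none
bore z top view [0.0471 0.0488 0.0498 0.0511 0.0526] 90
0.9889657
top knob 0 
top post 0 
top pin 0 
top fork 142 [ 0.5006 -0.1607  0.0927]
lid round 0 [nan nan nan]
1.1371145
scene knob 11 [ 0.5853 -0.0585  0.1129]
scene post 34 [ 0.5308 -0.0493  0.0903]
scene pin 24 [ 0.4897 -0.045   0.0704]
scene fork 54 [ 0.5001 -0.1586  0.0904]
lid round 150 [ 0.5849 -0.0538  0.0829]
t 25.25 pos [0.6762 0.1008 0.1951] [1.800e+02 1.000e-02 7.495e+01] F [-0.6 -0.3  0.7] open 0.0682 0.0<stdin>:8: RuntimeWarning: Mean of empty slice.
  ret = um.true_divide(
```

View pics/m8.png

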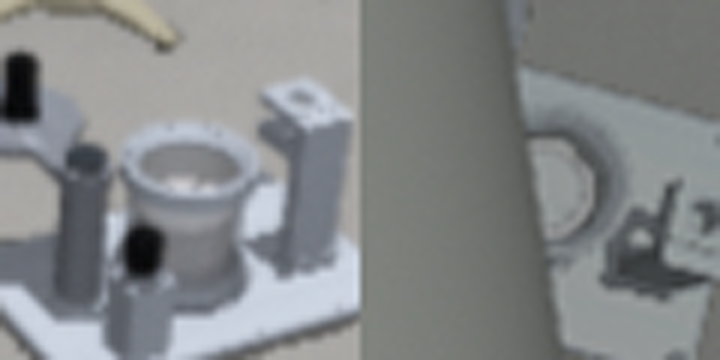

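All three filters are in: the stack top reads 50 mm, which matches 14 + 12 + 3×8, and they lie flat. Now the lid. I grip the knob where I left it, at (0.590,-0.054).

Run:
```python
from h import *
inc((.590,-.054,.17),(.590,-.054,.1195))
for t in np.arange(1.75,-.01,-.15): print(np.round([55-55*np.cos(t)-(55-55*np.cos(1.75)),55*np.sin(t)-55*np.sin(1.75)],1))
```

```text
t 25.25 pos [0.6762 0.1008 0.1951] [1.800e+02 1.000e-02 7.495e+01] F [-0.6 -0.3  0.7] open 0.0682 0.0
[ 0.59  -0.054  0.17 ] -> [-171.9  -43.    25.2]
[ 0.59   -0.054   0.1195] -> [-171.8  -43.    75.7]
[0. 0.]
[-8.2  0.9]
[-16.4   0.5]
[-24.5  -1.1]
[-32.3  -3.9]
[-39.5  -7.8]
[-46.1 -12.8]
[-51.9 -18.7]
[-56.7 -25.4]
[-60.5 -32.7]
[-63.1 -40.5]
[-64.5 -48.6]
```

>>> play_rows(
  increments=[
    [[-40,-10,0],[0,0,0],0.45],
    [[-85,-22,5],[0,0,0],0.55],
    [[-130,-34,15],[0,0,0],0.55],
    [[-171.8,-43,25],[0,0,0],0.55],
    [[-171.8,-43,30],[0,0,0],0.55],
    [[-171.8,-43,45],[0,0,0],0.55],
    [[-171.8,-43,60],[0,0,0],0.55],
    [[-171.8,-43,73],[0,0,0],0.55],
    [[-171.8,-43,75],[0,0,0],0.55],
    [[-171.8,-43,75],[0,0,0],1],
    [[-171.8,-43,75],[0,0,0],1],
    [[-171.8,-43,75],[0,0,0],1],
    [[-171.8,-43,75],[0,0,0],1],
    [[-171.8,-43,75],[0,0,0],1],
    [[-171.8,-43,75],[0,0,0],1],
  ],
  grip_force=20,
)

```text
time: 26.75
ee_pos: [0.5907, -0.0534, 0.1199]
tcp_rot: [180.0, -0.0, 75.0]
wrist_force: [-0.3, 1.9, -1.3]
opening: 0.0141
grasp_force: 19.6
```

>>> play_rows(
  increments=[
    [[-4,0.6,0],[0,0,0],1],
    [[-8.2,0.9,0],[0,0,0],1],
    [[-16.4,0.5,0],[0,0,0],1],
    [[-24.5,-1,0],[0,0,0],1],
    [[-32.3,-4,0],[0,0,0],1],
    [[-39.5,-8,0],[0,0,0],1],
    [[-46,-13,0],[0,0,0],1],
    [[-52,-19,0],[0,0,0],1],
    [[-56.7,-25.4,0],[0,0,0],1],
    [[-60.5,-32.7,0],[0,0,0],1],
    [[-63,-40.5,0],[0,0,0],1],
    [[-64.5,-48,0],[0,0,0],1],
    [[-64.8,-51,0],[0,0,0],1],
    [[-64.8,-54,0],[0,0,0],1],
    [[-64.8,-54,0],[0,0,0],1],
    [[-64.8,-54,0],[0,0,0],1],
  ],
)

```text
time: 28.35
ee_pos: [0.5251, -0.0897, 0.1198]
tcp_rot: [180.0, -1.6, 75.6]
wrist_force: [21.3, 74.5, -8.2]
opening: 0.0002
grasp_force: 40.5
```

The fingers lost the knob and are pushing on it radially. Backing off and looking.

>>> play_rows(
  increments=[
    [[8,0,0],[0,0,0],1],
    [[15,0,0],[0,0,0],1],
    [[15,0,-30],[0,0,0],1],
    [[15,0,-70],[0,0,0],0.5],
    [[60,0,-80],[0,0,0],0.2],
    [[120,40,-80],[0,0,0],0.2],
    [[180,80,-80],[0,0,0],0.2],
    [[240,110,-80],[0,0,0],0.2],
    [[240,110,-80],[0,0,0],0.2],
    [[240,110,-80],[0,0,0],0.2],
  ],
)

```text
time: 29.35
ee_pos: [0.6924, 0.1042, 0.1974]
tcp_rot: [-179.9, 0.0, 75.1]
wrist_force: [0.4, -0.8, -0.2]
opening: 0.0685
grasp_force: 0.0
```

Run:
```python
from h import *
inc()
im,im2=look(9)
for n in("top","scene"):
    d=np.load(f"pics/{n[0]}9.npy"); P=cloud(n,d)
    m=(P[...,2]>.108)&(P[...,2]<.12)&(np.hypot(P[...,0]-.53,P[...,1]+.08)<.06); print(n,m.sum(),P[m].mean(0),np.ptp(P[m],0) if m.any() else "")
u,v=proj("scene",(*C,.06)).astype(int); a=im[v-35:v+30,u-35:u+30,::-1]; u,v=proj("top",(*C,.06)).astype(int); b=im2[v-35:v+30,u-35:u+30,::-1]
cv2.imwrite("pics/m9.png",cv2.resize(np.hstack([a,b]),None,fx=6,fy=6,interpolation=cv2.INTER_CUBIC))
```

```text
t 29.35 pos [0.6924 0.1042 0.1974] [-1.7995e+02  4.0000e-02  7.5110e+01] F [ 0.4 -0.8 -0.2] open 0.0685 0.0
top A none
scene A [ 26  13 177] [0.4741 0.059  0.008 ]
top B none
scene B [  40   40 1322] [0.5429 0.2476 0.008 ]
top C none
scene C [1 1 1] [0.5656 0.2546 0.008 ]
bore z top view [0.0835 0.0848 0.0863 0.1044 0.1156] 154
top 35 [ 0.51963524 -0.10610659  0.11445998] [0.01222294 0.01403972 0.00735653]
scene 23 [ 0.51562451 -0.10213681  0.11164438] [0.01459239 0.0148314  0.00641214]
```

View pics/m9.png

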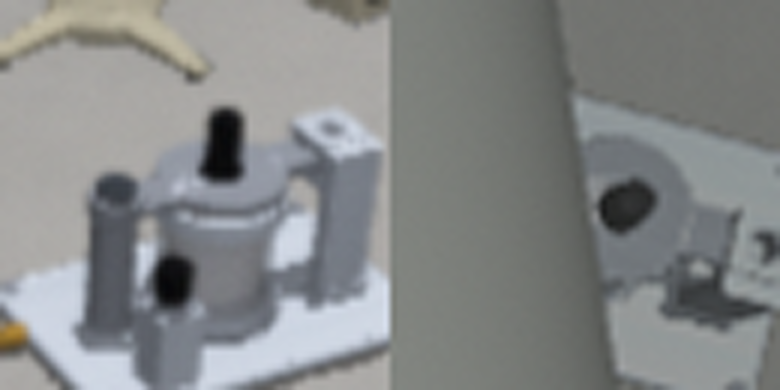

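The lid is essentially shut, with the knob on the barrel axis. I make sure by nudging the knob towards -hx against the stop with closed fingers.

Run:
```python
from h import *
inc(hw(50,0,170),hw(50,0,120),hw(27,0,120))
```

```text
t 29.45 pos [0.6911 0.1022 0.1984] [-1.7996e+02  6.0000e-02  7.5060e+01] F [0.5 0.2 0.1] open 0.0682 0.0
[ 0.5663 -0.1175  0.17  ] -> [-244.4  -63.9   28.7]
[ 0.5663 -0.1175  0.12  ] -> [-244.4  -63.9   78.7]
[ 0.5441 -0.1115  0.12  ] -> [-244.3  -86.9   78.7]
```

>>> play_rows(
  increments=[
    [[-45,-12,0],[0,0,0],1],
    [[-92,-24,0],[0,0,0],1],
    [[-140,-36,0],[0,0,0],1],
    [[-188,-48,0],[0,0,0],1],
    [[-235,-62,10],[0,0,0],1],
    [[-244,-64,30],[0,0,0],1],
    [[-244,-64,55],[0,0,0],1],
    [[-244,-64,78],[0,0,0],1],
    [[-244,-74,78],[0,0,0],1],
    [[-244,-82,78],[0,0,0],1],
    [[-244,-87,78],[0,0,0],1],
    [[-244,-89,78],[0,0,0],1],
    [[-244,-91,78],[0,0,0],1],
    [[-244,-91,78],[0,0,0],1],
  ],
)

```text
time: 30.85
ee_pos: [0.5392, -0.1108, 0.1225]
tcp_rot: [179.9, -0.0, 75.0]
wrist_force: [0.9, -0.3, -0.0]
opening: -0.0001
grasp_force: 0.4
```

>>> play_rows(
  increments=[
    [[0,-2,1],[0,0,0],1],
    [[0,-3,1],[0,0,0],1],
    [[0,-4,1],[0,0,0],1],
    [[0,-4,1],[0,0,0],1],
  ],
)

```text
time: 31.25
ee_pos: [0.538, -0.1105, 0.1224]
tcp_rot: [179.6, -0.0, 75.0]
wrist_force: [12.7, -3.5, 2.9]
opening: -0.0003
grasp_force: 6.4
```

There is firm contact and the lid doesn't move (12.7 N), so it is on its stop. Retreat, then turn the tool 90° for the pin so the fingers close along hy, clear of the post.

>>> play_rows(
  increments=[
    [[0,6,0],[0,0,0],1],
    [[0,12,0],[0,0,0],1],
    [[0,12,-40],[0,0,0],1],
    [[0,12,-80],[0,0,-8],0.8],
    [[20,-20,-80],[0,0,-16],0.6],
    [[48,-60,-80],[0,0,-24],0.6],
    [[48,-60,-80],[0,0,-90],0.6],
    [[48,-60,-80],[0,0,-90],0.6],
    [[48,-60,-80],[0,0,-90],0.6],
    [[48,-60,-80],[0,0,-90],0.6],
    [[48,-60,-80],[0,0,-90],0.6],
    [[48,-60,-80],[0,0,-90],0.6],
    [[48,-60,-80],[0,0,-90],0.6],
    [[48,-60,-80],[0,0,-90],0.6],
    [[48,-60,-80],[0,0,-90],0.6],
    [[48,-60,-80],[0,0,-90],0.6],
    [[48,-60,-80],[0,0,-90],0.6],
  ],
)

```text
time: 32.95
ee_pos: [0.4896, -0.0479, 0.2006]
tcp_rot: [-180.0, -0.0, 164.8]
wrist_force: [-0.1, -0.2, -0.2]
opening: 0.0343
grasp_force: 0.0
```

Run:
```python
from h import *
inc((.492,-.0472,.12),(.492,-.0472,.076))
im,_=camera("scene"); cv2.imwrite("pics/s10.png",im[:,:,::-1])
```

```text
t 32.95 pos [ 0.4896 -0.0479  0.2006] [-1.8000e+02 -3.0000e-02  1.6483e+02] F [-0.1 -0.2 -0.2] open 0.0343 0.0
[ 0.492  -0.0472  0.12  ] -> [-2.2  1.3 80.6]
[ 0.492  -0.0472  0.076 ] -> [ -2.2   1.3 124.6]
```

>>> play_rows(
  increments=[
    [[-2.2,1.3,40],[0,0,0],0.6],
    [[-2.2,1.3,80],[0,0,0],0.6],
    [[-2.2,1.3,105],[0,0,0],0.6],
    [[-2.2,1.3,118],[0,0,0],0.6],
    [[-2.2,1.3,124],[0,0,0],0.6],
    [[-2.2,1.3,124],[0,0,0],0.6],
    [[-2.2,1.3,124],[0,0,0],0.6],
  ],
)

```text
time: 33.7
ee_pos: [0.4928, -0.0473, 0.0782]
tcp_rot: [180.0, 0.1, 165.0]
wrist_force: [-0.4, 0.3, 0.1]
opening: 0.0342
grasp_force: 0.0
```

>>> play_rows(
  increments=[
    [[0,0,0],[0,0,0],0.75],
    [[0,0,0],[0,0,0],0.8],
    [[0,0,0],[0,0,0],1],
    [[0,0,0],[0,0,0],1],
    [[0,0,0],[0,0,0],1],
    [[0,0,0],[0,0,0],1],
  ],
  grip_force=30,
)

```text
time: 34.3
ee_pos: [0.4926, -0.0473, 0.0778]
tcp_rot: [180.0, 0.1, 165.0]
wrist_force: [-0.4, 0.3, 6.2]
opening: 0.0153
grasp_force: 29.2
```

>>> play_rows(
  increments=[
    [[0,0,-10],[0,0,0],1],
    [[0,0,-35],[0,0,0],1],
    [[0,0,-75],[0,0,0],1],
    [[0,0,-115],[0,0,0],1],
    [[0,0,-115],[0,0,0],1],
    [[0,0,-115],[0,0,0],1],
  ],
)

```text
time: 34.9
ee_pos: [0.4925, -0.0472, 0.1929]
tcp_rot: [180.0, 0.1, 165.0]
wrist_force: [-0.3, -0.2, -2.1]
opening: 0.0154
grasp_force: 29.5
```

Run:
```python
from h import *
k=hw(-40,48,0)[:2]; off=np.array([.4926,-.0473])-k; print("pin tcp - keeper est",off)
F=hw(0,-58,0)[:2]; inc((*F,.16),(*F,.12)); print(F)
im,d=save("scene","s11"); P=cloud("scene",d)
u,v=proj("scene",(.4926,-.0473,.16)).astype(int)
a=im[v-30:v+30,u-30:u+30,::-1]
u,v=proj("scene",(*F,.092)).astype(int); b=im[v-30:v+30,u-30:u+30,::-1]; print("crop origin fork",u-30,v-30, proj("scene",(*F,.092)))
cv2.imwrite("pics/m11.png",cv2.resize(np.hstack([a,b]),None,fx=6,fy=6,interpolation=cv2.INTER_CUBIC))
```

```text
pin tcp - keeper est [0.00071469 0.00043713]
t 34.9 pos [ 0.4925 -0.0472  0.1929] [1.7997e+02 1.1000e-01 1.6497e+02] F [-0.3 -0.2 -2.1] open 0.0154 29.480129778385162
[ 0.5029 -0.1605  0.16  ] -> [ -39.4 -106.7   32.9]
[ 0.5029 -0.1605  0.12  ] -> [ -39.3 -106.8   72.9]
[ 0.50289074 -0.16049741]
crop origin fork 312 136 [342.68570721 166.41027547]
```

View pics/m11.png

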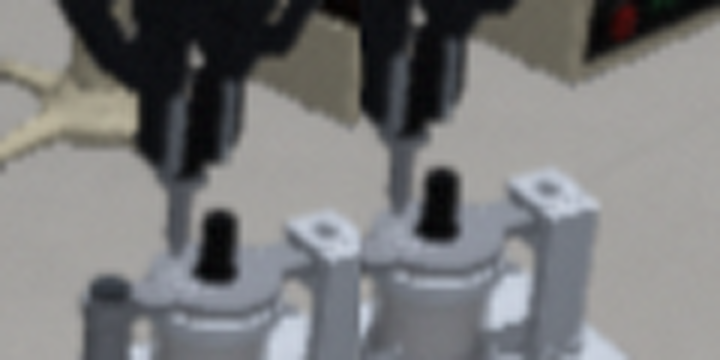

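The pin hangs upright in the grip, and the fork hole in the scene is within 0.5 px of its predicted place. Traverse to (0.5027,-0.161) and start the descent.

>>> play_rows(
  increments=[
    [[-15,-35,0],[0,0,0],1],
    [[-30,-75,0],[0,0,0],1],
    [[-39,-107,0],[0,0,0],1],
    [[-39,-107,5],[0,0,0],1],
    [[-39,-107,20],[0,0,0],1],
    [[-39,-107,32],[0,0,0],1],
    [[-39,-107,37],[0,0,0],1],
    [[-39,-107,42],[0,0,0],1],
    [[-39,-107,45],[0,0,0],1],
    [[-39,-107,45],[0,0,0],1],
  ],
)

```text
time: 35.95
ee_pos: [0.5019, -0.1603, 0.1466]
tcp_rot: [180.0, -0.0, 165.0]
wrist_force: [0.5, -0.3, -0.7]
opening: 0.015
grasp_force: 29.6
```

>>> play_rows(
  increments=[
    [[0,0,4],[0,0,0],1],
    [[0,0,8],[0,0,0],1],
    [[0,0,12],[0,0,0],1],
    [[0,0,16],[0,0,0],1],
    [[0,0,16],[0,0,0],1],
  ],
)

```text
time: 36.45
ee_pos: [0.5016, -0.1606, 0.13]
tcp_rot: [180.0, -0.1, 165.0]
wrist_force: [0.6, 0.1, -0.4]
opening: 0.0156
grasp_force: 29.6
```

>>> play_rows(
  increments=[
    [[0,0,3],[0,0,0],1],
    [[0,0,6],[0,0,0],1],
    [[0,0,8],[0,0,0],1],
    [[0,0,9.5],[0,0,0],1],
    [[0,0,10.5],[0,0,0],1],
    [[0,0,10.5],[0,0,0],1],
  ],
)

```text
time: 37.05
ee_pos: [0.5019, -0.1606, 0.1201]
tcp_rot: [180.0, -0.0, 165.0]
wrist_force: [-0.2, 0.0, -1.1]
opening: 0.0152
grasp_force: 29.6
```

>>> play_rows(
  increments=[
    [[0,0,1],[0,0,0],1],
    [[0,0,2],[0,0,0],1],
    [[0,0,2],[0,0,0],1],
  ],
)

```text
time: 37.35
ee_pos: [0.5021, -0.1607, 0.1198]
tcp_rot: [-180.0, 0.1, 165.0]
wrist_force: [-4.5, 1.2, 10.5]
opening: 0.0154
grasp_force: 30.6
```

Seated: 10.5 N at a TCP height of 0.1198, as predicted. Release and retreat.

>>> play_rows(
  increments=[
    [[0,0,-1],[0,0,0],0.8],
    [[0,0,-1],[0,0,0],0.6],
    [[0,0,-1],[0,0,0],0.6],
    [[0,0,-1],[0,0,0],0.6],
    [[0,0,-20],[0,0,0],0.6],
    [[0,0,-60],[0,0,0],0.6],
    [[0,0,-100],[0,0,0],0.5],
    [[0,-50,-130],[0,0,0],0.5],
    [[0,-100,-150],[0,0,0],0.5],
    [[0,-150,-150],[0,0,0],0.5],
    [[0,-200,-150],[0,0,0],0.5],
    [[0,-200,-150],[0,0,0],0.5],
    [[0,-200,-150],[0,0,0],0.5],
  ],
)

```text
time: 38.65
ee_pos: [0.4493, -0.3555, 0.2676]
tcp_rot: [180.0, -0.1, 164.8]
wrist_force: [-0.1, 0.1, -0.5]
opening: 0.0426
grasp_force: 0.0
```

Run:
```python
from h import *
inc()
im,d=save("scene","s12"); im2,d2=save("top","t12")
for n,D in(("top",d2),("scene",d)):
    P=cloud(n,D)
    for nm,c,z0,z1,r in(("knob",C,.108,.12,.015),("pin",(.502,-.161),.108,.12,.015)):
        m=(P[...,2]>z0)&(P[...,2]<z1)&(np.hypot(P[...,0]-c[0],P[...,1]-c[1])<r); print(n,nm,m.sum(),P[m].mean(0).round(4),P[m][:,2].max() if m.any() else "")
u,v=proj("scene",(*C,.07)).astype(int); a=im[v-35:v+30,u-30:u+35,::-1]; u,v=proj("top",(*C,.06)).astype(int); b=im2[v-35:v+30,u-30:u+35,::-1]
cv2.imwrite("pics/m12.png",cv2.resize(np.hstack([a,b]),None,fx=6,fy=6,interpolation=cv2.INTER_CUBIC))
```

```text
t 38.65 pos [ 0.4493 -0.3555  0.2676] [ 1.7998e+02 -6.0000e-02  1.6479e+02] F [-0.1  0.1 -0.5] open 0.0426 0.0
top knob 33 [ 0.5198 -0.106   0.1145] 0.11789828070314626
top pin 44 [ 0.504  -0.1613  0.1141] 0.11969815983878077
scene knob 21 [ 0.5151 -0.102   0.1123] 0.11455106643448199
scene pin 21 [ 0.5    -0.1573  0.112 ] 0.11403406448302952
```

View pics/m12.png

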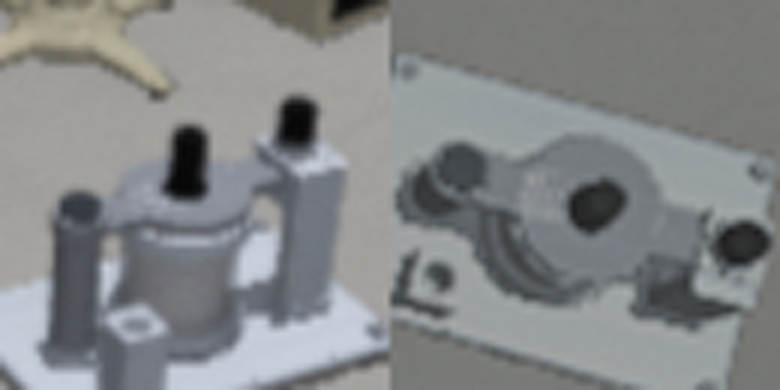

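The pin sits on the fork with its top at 114 mm, the lid is shut and the keeper is empty. One numeric check that no disc was left on the table or knocked aside, then hand in.

Run:
```python
from h import *
for n in("top","scene"):
    im=cv2.imread(f"pics/{n[0]}12.png"); P=cloud(n,np.load(f"pics/{n[0]}12.npy"))
    m=((P[...,2]>.004)&(P[...,2]<.013)&(abs(P[...,0]-.5)<.3)&(abs(P[...,1]-.1)<.5)).astype(np.uint8)
    k,l,s,c=cv2.connectedComponentsWithStats(m)
    for i in range(1,k):
        if 60<s[i,4]<400: print(n,s[i,2:],P[l==i].mean(0).round(3),"BGR",im[l==i].mean(0).round())
```

```text
top [ 18  17 203] [0.654 0.171 0.008] BGR [113. 112.  58.]
top [ 17  18 211] [0.632 0.341 0.008] BGR [110. 108.  56.]
top [ 37  34 257] [ 0.565 -0.057  0.011] BGR [152. 152. 146.]
top [ 23  14 108] [ 0.549 -0.173  0.011] BGR [153. 152. 145.]
top [25 15 90] [ 0.514 -0.042  0.012] BGR [145. 144. 141.]
top [ 47  23 289] [ 0.472 -0.126  0.012] BGR [154. 153. 148.]
scene [30 14 61] [ 0.707 -0.383  0.009] BGR [ 95. 104. 107.]
scene [ 39   8 112] [ 0.727 -0.245  0.009] BGR [119. 133. 136.]
scene [33 12 88] [0.752 0.202 0.008] BGR [33. 62.  9.]
scene [25 10 66] [0.791 0.333 0.008] BGR [118. 115. 113.]
scene [ 16  11 137] [0.65  0.175 0.006] BGR [133. 129.  24.]
scene [ 19  13 189] [0.629 0.345 0.006] BGR [132. 127.  23.]
scene [35 20 82] [0.38  0.212 0.006] BGR [126. 125. 125.]
scene [ 40  20 123] [0.491 0.376 0.008] BGR [103. 105.  97.]
```

Only the turquoise decoys remain.

```bash
python3 -c "
from h import *
print(workorder.job_done())"
```

```text
the job is handed in; nothing more can be done
None
```

I handed the job in at about 39 s on the robot's clock: support disc and all three filter discs stacked flat in the barrel, lid shut, pin down through fork and lug with its head on the fork; the hand-in call gave no verdict.

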